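# Flip open the meter case and switch the meter on

## Robot

A 6-joint arm with a two-finger parallel gripper is mounted at the origin on the work surface. World frame = base frame: x ahead of the robot, y to its left, z up, the work surface at z = 0. Lengths are in mm, angles in degrees, forces in N, time in s.
With the tool pointing down it reaches from about 350 to 875 mm from the base axis. Payload 15.5 kg.
Tool frame: the origin (TCP) lies between the finger pads; the fingertips stand 19 mm ahead of it and the grasp point (between the pads) is the TCP (nose_length is the distance from the TCP to the fingertips, in mm); z points along the fingers, y is the line along which they close (so a half turn about z gives the same grasp; the last joint's range is limited). The gripper opens to 85 mm and grips with 20 to 120 N. Pads are 22 mm wide; open, the fingers measure 114 mm over their backs; the gripper's body (76 mm by 85 mm) begins 54 mm behind the grasp point. The pads swing forward as they close: fully open they stand 13 mm farther back than shut.
Start: joints at [-77.321, 28.281, 77.091, -0, 74.628, -5.472], TCP at [194.706, -593.899, 250.277] pointing down, gripper open.
Joint ranges: [-166.48, 166.48], [-47.26, 123.95], [12.59, 153.08], [-70.14, 250.14], [6.76, 159.57], [-176.63, 176.63]. Speed limits (degrees/s): [108.29, 108.29, 147.25, 172.46, 172.46, 172.46].

## Interface

Orientations are given as [roll, pitch, yaw] about the fixed x, y, z axes, in that order (R = Rz(yaw) Ry(pitch) Rx(roll)).
In Python, from bench import get_obs, snapshot, finish_job, nose_length gives the robot as it stands. The module is installed in compiled form; this text tells all that it offers.
- The arm moves only by the tool move_arm, never from a script. Its argument "commands" is a list of rows, each an object with "delta_pos": the shift along the tool's x, y, z in units of 60 mm (1.0 is 60 mm), a list of three; "turn": the turn, a rotation vector about the tool's x, y, z in units of 8 degrees (1.0 is 8 degrees), a list of three; "claw": the closure, from -1 (fully open) to 1 (shut). In form: [{"delta_pos": [tx, ty, tz], "turn": [rx, ry, rz], "claw": claw}, ...]. A call has 1 to 10 rows; each row shifts and turns the commanded pose from where the row before left it, along the tool's axes as they then stand; what a row does not reach is not made up. A row lasts 1/8 s, in which the tool goes at most 62.5 mm and 10.7 degrees, less where a joint would pass 70% of its speed; a pose out of reach is approached as far as the arm can. A call is refused whole if a number of a shift passes 1 or a number of a turn 1, either way. A call with a gripper value outside its range is refused whole. The fingers move at their own pace and stop on an object; "force" is the grip in N (left out, the last holds). Time passes only in rows, so rows that do not move let the fingers close. It gives the time, the measured TCP pose, the force, the opening and the grip force at its end, in the units of the state.
- get_obs(): the state, without advancing time (a new reading comes with each control period).
- snapshot(name): name is "side" or "top"; returns a dict with "img" (400x640x3 uint8, red, green, blue), "range_z" (400x640 float32, mm along the optical axis (not along the pixel's ray), 0 where there is no reading), "fx", "fy", "cx", "cy" (pixels), "R" (3x3) and "t" (3): a world point X has camera coordinates R X + t. Camera axes: x right, y down, z forward; pixel columns grow to the right and rows downward; lengths in mm; the calibration is good to about 2 mm. A picture is of the moment at which its call begins.
- finish_job(): hands the job in; it is judged then, once.
The state is a dict: "t": time; "q": joint angles; "qd": joint speeds; "joint_efforts": joint torques, N m; "ee_pos": TCP position; "tcp_rot": TCP orientation; "contact_force": force on the tool from outside, world axes, zero at the start; "moment": the same for the moment, N m; "opening": opening from 0.0 (shut) to 1.0 (fully open); "grasp_force": force on a finger pad.
Only numpy, scipy, OpenCV 4.12 (cv2) and the standard library are available. Lean on these libraries where they do the work, as an engineer would, in place of code of your own. Each camera call takes 0.05 s, during which the arm holds its last target. There are 200 camera calls.

## Task

Get the field meter in the small orange case ready: with a fingertip, push its unlatched lid up by the yellow lip and over until it stays open by itself, let go of it, and then press the green power button inside all the way down and release it. Do not press the red button, do not grasp or lift anything, and leave the two bottles and the little vial standing where they are.

Things in the scene. Friction and masses are not known exactly. Their poses are not given: they have to be found in the camera images.
- case: small orange hard case, fixed on the bench: 160 mm deep (its x), 240 wide (its y), rim 70 high, walls 6. Origin: centre of its underside; z up, x points from its front (lip side, latches undone, roughly to the robot's left) to the hinge side. Inside, under the lid: a dark panel 50 mm above the bench with two buttons in the front half, a display and the vial.
- lid (a joint): lid angle, rad: 0 shut, 1.95 open against its stop, leaning away from the lip side. Orange shell 160 x 240 x 30 mm, 0.2 to 0.38 kg, hinged along the case's y on the far rim, hinge damped, nearly no friction: below about 1.25 it falls shut, beyond about 1.4 it falls open by itself within 2 s and stays. Raising it takes 1 to 2 N upwards at the lip.
- lip (a point): underside of the lid's yellow lift lip, middle of its outer (front) edge; moves with the lid, 192 mm from the hinge axis. The lip is a tab 100 mm wide (case's y), 6 thick, sticking out 32 mm beyond the front wall, its underside 71 mm above the bench when shut, with free space below for a fingertip.
- hinge (a point): the middle of the hinge axis, 70 mm above the bench on the case's far rim (80 mm along the case's x from its origin); the axis lies along the case's y. The point is fixed.
- power_top (a point): the centre of the top of the green round power button, 28 mm across, in a black round housing 44 mm across and 12 mm high; the top lies 72 mm above the bench, 22 mm above the panel, level with the case's rim. Its place on the panel can be swapped with the red one's.
- power (a joint): travel of the green button, m: 0 released, 0.006 fully down, springing back by itself; fully down takes about 4 N.
- stop_top (a point): the centre of the top of the red round button, same size and height as the green one and about 100 mm to one side of it; not to be pressed.
- stop (a joint): travel of the red button, m: 0 released, 0.006 fully down.
- vial: small loose glass vial with a blue cap, 24 mm across and 38 mm tall, standing on the panel in a ring socket 10 mm high at the hinge-side corner nearer the robot (42 mm along the case's x, -85 mm along its y); origin at its underside. To be left alone.
- washbottle: loose white wash bottle 66 mm across, 130 mm to the top of its cap with a bent spout up to 180 mm, standing clear of the case, either behind its hinge side (220 to 280 mm from its centre) or beside its end far from the robot (175 to 215 mm), never on the lip side; origin at its underside. To be left alone.
- reagent: loose amber bottle with an orange cap, 60 mm across and 110 mm tall, standing at the other of the same two places; origin at its underside. To be left alone.

How it is judged:
By the outcome, as a careful person would: the job done as asked, in the order asked, and still so for the second after the job is handed in, with the robot touching nothing.
It also fails if it takes over 45 s, if anything falls off the work surface, if the arm or the gripper's body presses on something with over 40 N, if the wrist force passes 120 N, or if a joint passes its speed limit or range.

## Working session

There is one attempt and no reset: what is moved stays moved. The work goes in short steps, Python scripts to look and compute and a tool call to move; the robot and the scene stay as the last step left them, time stands still between calls to the robot, and variables do not carry over. Pictures are saved under pics/ and viewed, at most 10 in all, crops included, and the job is handed in when it is done.

Besides the shell and the picture viewer there is one more tool, called after "Emit:" in YAML: its name, and indented under it one key for each argument. move_arm: Moves the arm, as the interface text tells. Its arguments: {"type":"object","properties":{"commands":{"type":"array"},"force":{"type":"number"}},"required":["commands"]}

```bash
mkdir -p pics; cat > h.py <<'E'
import numpy as np, cv2
from bench import *
def shot(n,f):
    s=snapshot(n); cv2.imwrite(f'pics/{f}.png',s['img'][:,:,::-1]); return s
def pts(s):
    v,u=np.mgrid[0:400,0:640]; z=s['range_z']
    c=np.stack([(u-s['cx'])/s['fx']*z,(v-s['cy'])/s['fy']*z,z],-1)
    return (c-np.array(s['t']))@np.array(s['R'])
E
python3 - <<'E'
from h import *
for n in('top','side'):
    s=shot(n,n+'0'); P=pts(s); np.savez(n+'0.npz',P=P,img=s['img'],z=s['range_z'])
    print(n,-np.array(s['R']).T@s['t'])
a=cv2.imread('pics/top0.png');b=cv2.imread('pics/side0.png')
o=get_obs();print(o['ee_pos'],o['tcp_rot'],o['opening'],nose_length if not callable(nose_length) else nose_length())
E
```

```text
top [464.34328149 -38.89740984 949.73238214]
side [ 292.47262833 -625.39200412  520.47869066]
[ 194.65094374 -593.59792792  249.77179878] [-1.79938435e+02 -6.78353259e-03  1.81510177e+01] 0.9978124861000245 19.0
```

View pics/top0.png

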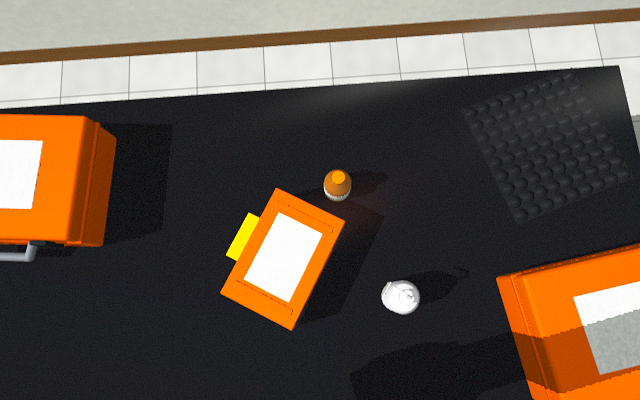

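View pics/side0.png

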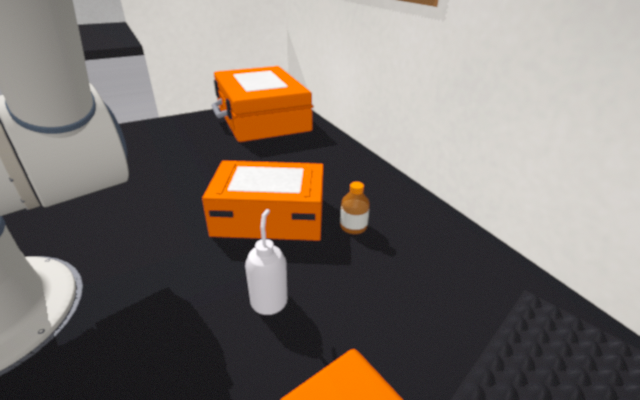

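The top view shows the case at about (283,258) with its yellow lip at (242,237). The amber bottle is at (338,184) off the far end, and the wash bottle is at (401,296) behind the hinge. The side view agrees.

```bash
python3 - <<'E'
from h import *
d=np.load('top0.npz');P=d['P'];hsv=cv2.cvtColor(d['img'],cv2.COLOR_RGB2HSV)
roi=np.zeros((400,640),bool);roi[180:340,210:350]=1
z=P[...,2]; lid=roi&(z>88)&(z<112)
lid[:, :]&=~((np.mgrid[0:400,0:640][1]>322)&(np.mgrid[0:400,0:640][0]<205))
print('z lid',np.median(z[lid]),lid.sum())
lab=cv2.connectedComponents(lid.astype(np.uint8))
q=P[lid][:,:2].astype(np.float32); r=cv2.minAreaRect(q);print(r)
y=(hsv[...,0]>26)&(hsv[...,0]<34)&(hsv[...,1]>150)&(hsv[...,2]>120)&roi
py=P[y];print('lip',np.median(py,0),cv2.minAreaRect(py[:,:2].astype(np.float32)))
C=np.array(r[0]);L=np.median(py,0)[:2]
b=cv2.boxPoints(r);print(b)
e=[b[1]-b[0],b[2]-b[1]];s=min(e,key=np.linalg.norm);s/=np.linalg.norm(s)
if s@(C-L)<0:s=-s
print('case x axis',s,np.degrees(np.arctan2(s[1],s[0])))
Y=np.array([-s[1],s[0]])
print('lip in case',(L-C)@s,(L-C)@Y)
for n,(u,v) in dict(amber=(338,178),wash=(401,296)).items():
    p=P[v,u];print(n,p,(p[:2]-C)@s,(p[:2]-C)@Y)
E
```

```text
z lid 101.69969151871575 9522
((534.3137817382812, 40.4598388671875), (160.27813720703125, 240.57525634765625), 59.375633239746094)
lip [582.08456448 125.01567547  78.11983747] ((534.7919311523438, 44.12262725830078), (214.8067626953125, 97.53813171386719), 59.13688278198242)
[[389.9798    32.773537]
 [597.0009   -89.77728 ]
 [678.64777   48.14614 ]
 [471.62665  170.69696 ]]
case x axis [-0.5094073  -0.86052555] -120.62436
lip in case -97.09724225276011 -1.965379870740031
amber [683.89962519 -82.12549068 109.84008698] 29.287690016224936 191.16829950094487
wash [ 438.8941869  -182.05383756  127.54970339] 240.08613989109102 31.239087912007825
```

```bash
cat >> h.py <<'E'
from scipy.spatial.transform import Rotation as Ro
C=np.array([534.5,40.5,0]);S=np.array([-.5094,-.8605,0]);Y=np.array([.8605,-.5094,0]);Z=np.array([0,0,1.])
a=np.radians(45); D=np.cos(a)*S-np.sin(a)*Z
def W(x,y,z): return C+x*S+y*Y+z*Z
def Rcur(o): return Ro.from_euler('xyz',o['tcp_rot'],degrees=True)
def tgt(sg):
    y=sg*Y; return Ro.from_matrix(np.stack([np.cross(y,D),y,D],1))
def units(R,dp): return np.round(R.inv().apply(dp)/60,2)
E
python3 - <<'E'
from h import *
o=get_obs();R=Rcur(o);p=o['ee_pos']
for sg in(1,-1):
    v=(R.inv()*tgt(sg)).as_rotvec(degrees=True);print(sg,v,np.linalg.norm(v),v/8)
g=W(-190,0,170);print('pre',g,np.linalg.norm(g[:2]),'delta units',units(R,g-p), 'up first 60')
E
```

```text
1 [-16.22751478 -43.02986665 -39.02617006] 60.31536793934826 [-2.02843935 -5.37873333 -4.87827126]
-1 [-53.83965239  20.30412416 129.8867851 ] 142.06175618725644 [-6.72995655  2.53801552 16.23584814]
pre [631.286 203.995 170.   ] 663.42744427782 delta units [ 11.06 -10.36   1.34] up first 60
```

Emit:
move_arm:
  commands:
    - {"delta_pos": [0,0,-1],"turn": [0,0,0],"claw": 1}
    - {"delta_pos": [0.69,-0.65,0],"turn": [0,0,0],"claw": 1}
    - {"delta_pos": [0.69,-0.65,0],"turn": [0,0,0],"claw": 1}
    - {"delta_pos": [0.69,-0.65,0],"turn": [0,0,0],"claw": 1}
    - {"delta_pos": [0.69,-0.65,0],"turn": [0,0,0],"claw": 1}
    - {"delta_pos": [0.69,-0.65,0],"turn": [0,0,0],"claw": 1}
    - {"delta_pos": [0.69,-0.65,0],"turn": [0,0,0],"claw": 1}
    - {"delta_pos": [0.69,-0.65,0],"turn": [0,0,0],"claw": 1}
    - {"delta_pos": [0.69,-0.65,0],"turn": [0,0,0],"claw": 1}

```text
t: 1.23
ee_pos: [412.7, -192.5, 310.2]
tcp_rot: [-180.0, -0.0, 18.1]
contact_force: [0.8, -0.8, -0.1]
opening: 0.003
grasp_force: 0.0
```

Emit:
move_arm:
  commands:
    - {"delta_pos": [0.69,-0.65,0],"turn": [0,0,0],"claw": 1}
    - {"delta_pos": [0.69,-0.65,0],"turn": [0,0,0],"claw": 1}
    - {"delta_pos": [0.69,-0.65,0],"turn": [0,0,0],"claw": 1}
    - {"delta_pos": [0.69,-0.65,0],"turn": [0,0,0],"claw": 1}
    - {"delta_pos": [0.69,-0.65,0],"turn": [0,0,0],"claw": 1}
    - {"delta_pos": [0.69,-0.65,0],"turn": [0,0,0],"claw": 1}
    - {"delta_pos": [0.69,-0.65,0],"turn": [0,0,0],"claw": 1}
    - {"delta_pos": [0.69,-0.65,0],"turn": [0,0,0],"claw": 1}

```text
t: 2.22
ee_pos: [630.3, 207.2, 309.9]
tcp_rot: [180.0, 0.0, 18.2]
contact_force: [1.2, -0.4, 0.3]
opening: 0.001
grasp_force: 0.0
```

Emit:
move_arm:
  commands:
    - {"delta_pos": [0,0,0],"turn": [-0.25,-0.67,-0.61],"claw": 1}
    - {"delta_pos": [0,0,0],"turn": [-0.25,-0.67,-0.61],"claw": 1}
    - {"delta_pos": [0,0,0],"turn": [-0.25,-0.67,-0.61],"claw": 1}
    - {"delta_pos": [0,0,0],"turn": [-0.25,-0.67,-0.61],"claw": 1}
    - {"delta_pos": [0,0,0],"turn": [-0.25,-0.67,-0.61],"claw": 1}
    - {"delta_pos": [0,0,0],"turn": [-0.25,-0.67,-0.61],"claw": 1}
    - {"delta_pos": [0,0,0],"turn": [-0.25,-0.67,-0.61],"claw": 1}
    - {"delta_pos": [0,0,0],"turn": [-0.25,-0.67,-0.61],"claw": 1}
    - {"delta_pos": [0,0,0],"turn": [0,0,0],"claw": 1}

```text
t: 3.35
ee_pos: [629.4, 206.3, 308.2]
tcp_rot: [-179.7, 45.0, 59.6]
contact_force: [-1.1, 0.2, -0.3]
opening: -0.003
grasp_force: 0.0
```

```bash
cat >> h.py <<'E'
def st():
    o=get_obs();R=Rcur(o);p=np.array(o['ee_pos']);c=p-C
    print('t',o['t'],'case xyz',np.round([c@S,c@Y,c[2]],1),'rot err deg',np.round((R.inv()*tgt(1)).as_rotvec(degrees=True),1),'F',np.round(o['contact_force'],1),'q',np.round(o['q']))
    return o,R,p
E
python3 - <<'E'
from h import *
o,R,p=st()
g1=W(-190,0,58);g2=W(-121.4,0,57.4)
print(units(R,g1-p),units(R,g2-g1))
E
```

```text
t 3.35 case xyz [-191.    -2.8  308.2] rot err deg [-0.1 -0.   0.1] F [-1.1  0.2 -0.3] q [ 24.  50.  39. -30. 126.  44.]
[2.93 0.06 2.96] [-0.8   0.    0.82]
```

Emit:
move_arm:
  commands:
    - {"delta_pos": [0.59,0.01,0.59],"turn": [0,0,0],"claw": 1}
    - {"delta_pos": [0.59,0.01,0.59],"turn": [0,0,0],"claw": 1}
    - {"delta_pos": [0.59,0.01,0.59],"turn": [0,0,0],"claw": 1}
    - {"delta_pos": [0.59,0.01,0.59],"turn": [0,0,0],"claw": 1}
    - {"delta_pos": [0.58,0.01,0.58],"turn": [0,0,0],"claw": 1}
    - {"delta_pos": [-0.27,0,0.27],"turn": [0,0,0],"claw": 1}
    - {"delta_pos": [-0.27,0,0.27],"turn": [0,0,0],"claw": 1}
    - {"delta_pos": [-0.27,0,0.27],"turn": [0,0,0],"claw": 1}
    - {"delta_pos": [0,0,0],"turn": [0,0,0],"claw": 1}

```text
t: 4.47
ee_pos: [596.9, 144.4, 61.3]
tcp_rot: [-180.0, 44.7, 59.1]
contact_force: [-0.1, 0.0, -0.2]
opening: -0.004
grasp_force: 0.0
```

```bash
python3 - <<'E'
from h import *
o,R,p=st()
shot('top','top1')
n=np.sin(a)*S+np.cos(a)*Z; q=p
for th in np.radians([10,20,30,40,50,60,70,80,90,95]):
    if th<a: c=np.array([80-192*np.cos(th)+8.5,70+192*np.sin(th)-8.5])
    else: c=np.array([80-180*np.cos(th),70+180*np.sin(th)])
    g=W(c[0],0,c[1])-11*n-19*D; print(round(np.degrees(th)),units(R,g-q)); q=g
E
python3 -c "
import cv2;a=cv2.imread('pics/top1.png');cv2.imwrite('pics/top1c.png',cv2.resize(a[150:350,150:450],None,fx=2,fy=2))"
```

```text
t 4.475 case xyz [-121.2    0.8   61.3] rot err deg [-0.3 -0.3 -0.2] F [-0.1  0.  -0.2] q [ 21.  58.  61. -26.  98.  57.]
10 [-0.45 -0.01 -0.47]
20 [-0.48  0.   -0.28]
30 [-0.52  0.   -0.19]
40 [-0.55  0.   -0.1 ]
50 [-0.54  0.   -0.  ]
60 [-0.52  0.    0.09]
70 [-0.49  0.    0.18]
80 [-0.45  0.    0.26]
90 [-0.4   0.    0.33]
95 [-0.18  0.    0.19]
```

View pics/top1c.png

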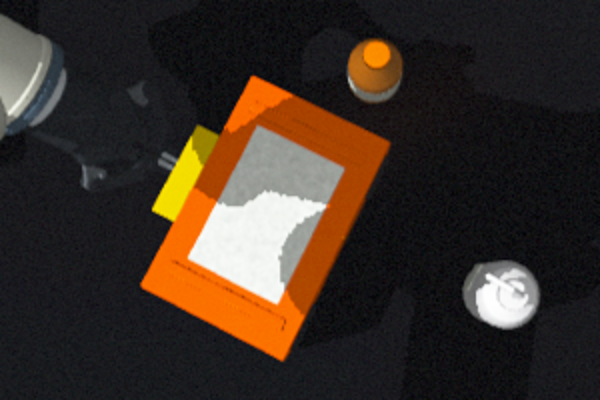

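The crop shows the fingers under the outer edge of the yellow lip at about (170,162), near its middle, with the lid still shut. Next I lift it along the arc.

Emit:
move_arm:
  commands:
    - {"delta_pos": [-0.22,0,-0.23],"turn": [0,0,0],"claw": 1}
    - {"delta_pos": [-0.23,0,-0.23],"turn": [0,0,0],"claw": 1}
    - {"delta_pos": [-0.24,0,-0.14],"turn": [0,0,0],"claw": 1}
    - {"delta_pos": [-0.24,0,-0.14],"turn": [0,0,0],"claw": 1}
    - {"delta_pos": [-0.26,0,-0.1],"turn": [0,0,0],"claw": 1}
    - {"delta_pos": [-0.26,0,-0.1],"turn": [0,0,0],"claw": 1}

```text
t: 5.28
ee_pos: [585.8, 126.1, 163.0]
tcp_rot: [-179.9, 44.8, 59.4]
contact_force: [-0.0, -0.7, -1.6]
opening: -0.0
grasp_force: 0.4
```

```bash
python3 - <<'E'
from h import *
o,R,p=st()
s=shot('side','side2')
E
```

```text
t 5.275 case xyz [-99.8   0.5 163. ] rot err deg [-0.1 -0.2  0. ] F [-0.  -0.7 -1.6] q [ 20.  50.  63. -27. 104.  53.]
```

View pics/side2.png

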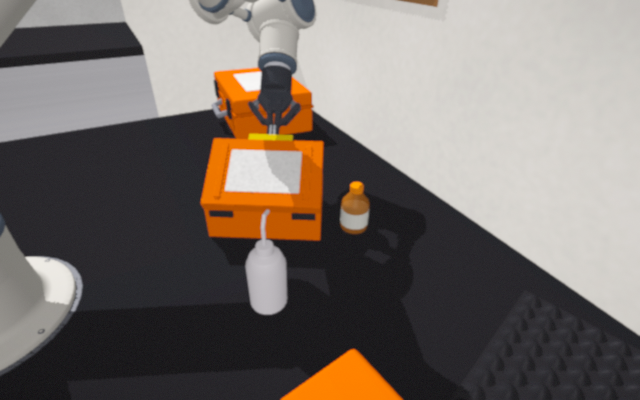

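The side view shows the lid raised, with the lip at about (270,137) resting on the fingers, and both bottles where they were. I continue the arc.

Emit:
move_arm:
  commands:
    - {"delta_pos": [-0.28,0,-0.05],"turn": [0,0,0],"claw": 1}
    - {"delta_pos": [-0.28,0,-0.05],"turn": [0,0,0],"claw": 1}
    - {"delta_pos": [-0.27,0,0],"turn": [0,0,0],"claw": 1}
    - {"delta_pos": [-0.27,0,0],"turn": [0,0,0],"claw": 1}
    - {"delta_pos": [-0.26,0,0.04],"turn": [0,0,0],"claw": 1}
    - {"delta_pos": [-0.26,0,0.05],"turn": [0,0,0],"claw": 1}
    - {"delta_pos": [-0.24,0,0.09],"turn": [0,0,0],"claw": 1}
    - {"delta_pos": [-0.25,0,0.09],"turn": [0,0,0],"claw": 1}

```text
t: 6.32
ee_pos: [536.2, 42.3, 244.3]
tcp_rot: [-179.8, 44.8, 59.4]
contact_force: [-0.8, -0.4, -0.3]
opening: -0.0
grasp_force: 0.2
```

```bash
python3 - <<'E'
from h import *
o,R,p=st()
E
```

```text
t 6.325 case xyz [ -2.5   0.6 244.3] rot err deg [-0.1 -0.2  0. ] F [-0.8 -0.4 -0.3] q [ 15.  39.  73. -30. 102.  48.]
```

Emit:
move_arm:
  commands:
    - {"delta_pos": [-0.22,0,0.13],"turn": [0,0,0],"claw": 1}
    - {"delta_pos": [-0.22,0,0.13],"turn": [0,0,0],"claw": 1}
    - {"delta_pos": [-0.2,0,0.16],"turn": [0,0,0],"claw": 1}
    - {"delta_pos": [-0.2,0,0.17],"turn": [0,0,0],"claw": 1}
    - {"delta_pos": [-0.18,0,0.19],"turn": [0,0,0],"claw": 1}
    - {"delta_pos": [0,0,0],"turn": [0,0,0],"claw": 1}

```text
t: 7.08
ee_pos: [497.1, -23.4, 254.0]
tcp_rot: [-179.8, 44.9, 59.4]
contact_force: [0.1, 0.3, 0.7]
opening: -0.002
grasp_force: 0.0
```

Emit:
move_arm:
  commands:
    - {"delta_pos": [0,0,-0.6],"turn": [0,0,0],"claw": 1}
    - {"delta_pos": [0,0,-0.8],"turn": [0,0,0],"claw": 1}
    - {"delta_pos": [0,0,-0.8],"turn": [0,0,0],"claw": 1}
    - {"delta_pos": [0,0,-0.8],"turn": [0,0,0],"claw": 1}
    - {"delta_pos": [0,0,0],"turn": [0,0,0],"claw": 1}
    - {"delta_pos": [0,0,0],"turn": [0,0,0],"claw": 1}
    - {"delta_pos": [0,0,0],"turn": [0,0,0],"claw": 1}
    - {"delta_pos": [0,0,0],"turn": [0,0,0],"claw": 1}
    - {"delta_pos": [0,0,0],"turn": [0,0,0],"claw": 1}

```text
t: 8.2
ee_pos: [562.7, 86.2, 381.4]
tcp_rot: [-179.8, 44.8, 59.4]
contact_force: [-0.4, 0.0, -0.2]
opening: 0.001
grasp_force: 0.0
```

```bash
python3 - <<'E'
from h import *
o,R,p=st()
s=shot('top','top3');np.savez('top3.npz',P=pts(s),img=s['img'])
a=cv2.imread('pics/top3.png');b=shot('side','side3')['img'][:,:,::-1]
cv2.imwrite('pics/c3.png',np.hstack([a[100:400,200:500],b[50:350,130:430]]))
E
```

```text
t 8.2 case xyz [-53.7   1.  381.4] rot err deg [-0.1 -0.2  0. ] F [-0.4  0.  -0.2] q [ 18.  36.  56. -33. 120.  40.]
```

View pics/c3.png

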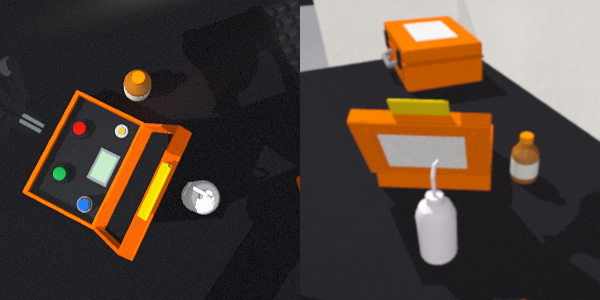

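The lid stays open against its stop. In the left crop green is at (59,173), red at (79,128) and the vial's blue cap at (84,204); the bottles have not moved. Next I locate the buttons and turn the tool to point down.

```bash
python3 - <<'E'
from h import *
o,R,p=st()
s=snapshot('top');h=cv2.cvtColor(s['img'],cv2.COLOR_RGB2HSV);P=pts(s)
cam=-np.array(s['R']).T@s['t']
for n,(u0,v0),hs in(('green',(259,273),((45,90),)),('red',(279,228),((0,4),(174,180)))):
    m=np.zeros((400,640),bool)
    for lo,hi in hs:m|=(h[...,0]>=lo)&(h[...,0]<=hi)
    m&=(h[...,1]>130)&(h[...,2]>60);k=np.zeros_like(m);k[v0-13:v0+14,u0-13:u0+14]=1;m&=k
    v,u=np.nonzero(m);u,v=(u.min()+u.max())/2,(v.min()+v.max())/2
    d=np.array(s['R']).T@np.array([(u-s['cx'])/s['fx'],(v-s['cy'])/s['fy'],1]);X=cam+d*(72-cam[2])/d[2]
    c=X-C;print(n,m.sum(),(u,v),X,'case',c@S,c@Y,'med',np.median(P[m],0))
    if n=='green':G=X
T=Ro.from_matrix(np.stack([np.cross(Y,-Z),Y,-Z],1))
v=(R.inv()*T).as_rotvec(degrees=True);print(v/8)
g=G.copy();g[2]=72+19+30
print('then',units(T,g-p))
E
```

```text
t 8.3 case xyz [-53.9   0.9 381.5] rot err deg [-0.1 -0.2  0. ] F [ 0.4  0.4 -0.6] q [ 18.  36.  56. -33. 120.  40.]
green 153 (np.float64(259.5), np.float64(273.0)) [504.51450722  93.45324323  72.        ] case -30.29165577961511 -52.77689864253179 med [503.92416171  94.09932743  72.00741096]
red 153 (np.float64(279.5), np.float64(227.5)) [595.79250636  47.36654306  72.        ] case -37.13106303976836 49.24438468825275 med [595.35324398  47.92865945  71.92786358]
[-1.59575582e-02  5.60446485e+00 -3.97897053e-03]
then [-0.39 -0.9   4.34]
```

Emit:
move_arm:
  commands:
    - {"delta_pos": [0,0,0],"turn": [0,0.8,0],"claw": 1}
    - {"delta_pos": [0,0,0],"turn": [0,0.8,0],"claw": 1}
    - {"delta_pos": [0,0,0],"turn": [0,0.8,0],"claw": 1}
    - {"delta_pos": [0,0,0],"turn": [0,0.8,0],"claw": 1}
    - {"delta_pos": [0,0,0],"turn": [0,0.8,0],"claw": 1}
    - {"delta_pos": [0,0,0],"turn": [0,0.8,0],"claw": 1}
    - {"delta_pos": [0,0,0],"turn": [0,0.8,0],"claw": 1}
    - {"delta_pos": [-0.39,-0.9,0],"turn": [0,0,0],"claw": 1}
    - {"delta_pos": [0,0,0],"turn": [0,0,0],"claw": 1}

```text
t: 9.48
ee_pos: [501.0, 93.9, 381.9]
tcp_rot: [-179.8, 0.1, 59.3]
contact_force: [-0.0, -0.2, 0.6]
opening: -0.004
grasp_force: 0.0
```

Emit:
move_arm:
  commands:
    - {"delta_pos": [0,0,0.8],"turn": [0,0,0],"claw": 1}
    - {"delta_pos": [0,0,0.9],"turn": [0,0,0],"claw": 1}
    - {"delta_pos": [0,0,0.9],"turn": [0,0,0],"claw": 1}
    - {"delta_pos": [0,0,0.9],"turn": [0,0,0],"claw": 1}
    - {"delta_pos": [0,0,0.6],"turn": [0,0,0],"claw": 1}
    - {"delta_pos": [0,0,0.2],"turn": [0,0,0],"claw": 1}
    - {"delta_pos": [0,0,0],"turn": [0,0,0],"claw": 1}
    - {"delta_pos": [0,0,0],"turn": [0,0,0],"claw": 1}

```text
t: 10.48
ee_pos: [505.0, 94.1, 125.0]
tcp_rot: [180.0, -0.0, 59.3]
contact_force: [-0.3, -0.7, 0.5]
opening: 0.001
grasp_force: 0.0
```

```bash
python3 - <<'E'
from h import *
o,R,p=st(); print(p,o['tcp_rot'],units(R,np.array([504.2,93.7,91])-p))
E
```

```text
t 10.475 case xyz [-31.1 -52.7 125. ] rot err deg [ -0.  -45.   -0.1] F [-0.3 -0.7  0.5] q [  4.  29. 101.   0.  50.  35.]
[505.02178491  94.13442264 125.04912689] [ 1.79983331e+02 -4.77602908e-02  5.93155714e+01] [-0.01 -0.01  0.57]
```

Emit:
move_arm:
  commands:
    - {"delta_pos": [0,0,0.3],"turn": [0,0,0],"claw": 1}
    - {"delta_pos": [0,0,0.22],"turn": [0,0,0],"claw": 1}
    - {"delta_pos": [0,0,0.07],"turn": [0,0,0],"claw": 1}
    - {"delta_pos": [0,0,0.03],"turn": [0,0,0],"claw": 1}
    - {"delta_pos": [0,0,0],"turn": [0,0,0],"claw": 1}

```text
t: 11.1
ee_pos: [504.1, 94.1, 86.8]
tcp_rot: [-179.9, 0.0, 59.3]
contact_force: [-1.4, -0.6, 2.7]
opening: 0.002
grasp_force: 1.5
```

Emit:
move_arm:
  commands:
    - {"delta_pos": [0,0,0.03],"turn": [0,0,0],"claw": 1}
    - {"delta_pos": [0,0,0],"turn": [0,0,0],"claw": 1}

```text
t: 11.35
ee_pos: [504.1, 94.1, 85.0]
tcp_rot: [-179.9, 0.0, 59.3]
contact_force: [-2.4, -0.4, 7.0]
opening: 0.002
grasp_force: 3.6
```

Emit:
move_arm:
  commands:
    - {"delta_pos": [0,0,0.03],"turn": [0,0,0],"claw": 1}
    - {"delta_pos": [0,0,0],"turn": [0,0,0],"claw": 1}

```text
t: 11.6
ee_pos: [504.2, 94.1, 84.4]
tcp_rot: [-180.0, -0.0, 59.3]
contact_force: [-7.6, -2.0, 36.5]
opening: 0.004
grasp_force: 18.3
```

The force jumped to 36 N with travel stopped at 84.4 mm, so the button is on its bottom stop. I release it and retract upwards.

Emit:
move_arm:
  commands:
    - {"delta_pos": [0,0,-0.1],"turn": [0,0,0],"claw": 1}
    - {"delta_pos": [0,0,-0.5],"turn": [0,0,0],"claw": 1}
    - {"delta_pos": [0,0,-0.9],"turn": [0,0,0],"claw": 1}
    - {"delta_pos": [0,0,-0.9],"turn": [0,0,0],"claw": 1}
    - {"delta_pos": [0,0,-0.9],"turn": [0,0,0],"claw": 1}
    - {"delta_pos": [0,0,-0.9],"turn": [0,0,0],"claw": 1}
    - {"delta_pos": [0.8,0,0],"turn": [0,0,0],"claw": 1}
    - {"delta_pos": [0.8,0,0],"turn": [0,0,0],"claw": 1}
    - {"delta_pos": [0.8,0,0],"turn": [0,0,0],"claw": 1}
    - {"delta_pos": [0,0,0],"turn": [0,0,0],"claw": 1}

```text
t: 12.85
ee_pos: [578.6, 220.2, 334.0]
tcp_rot: [-179.9, 0.0, 59.4]
contact_force: [-0.5, -0.3, 0.0]
opening: 0.002
grasp_force: 0.0
```

```bash
python3 - <<'E'
from h import *
st()
s=shot('top','top4');P=pts(s);print(P[273,259],P[228,279])
a=cv2.imread('pics/top4.png');b=shot('side','side4')['img'][:,:,::-1]
cv2.imwrite('pics/c4.png',np.hstack([a[100:400,200:500],b[50:350,130:430]]))
E
```

```text
t 12.85 case xyz [-177.1  -53.6  334. ] rot err deg [ -0.1 -45.    0.1] F [-0.5 -0.3  0. ] q [15. 24. 71.  0. 85. 46.]
[504.53577541  94.29956959  73.19383309] [594.24323528  48.09153447  75.82402736]
```

View pics/c4.png

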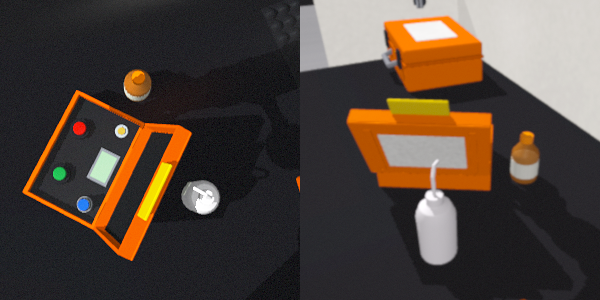

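The lid is open, green at (59,173) has sprung back up, and the vial and both bottles are unmoved. The arm is clear of everything.

```bash
python3 -c "
from bench import *
print(finish_job())"
```

```text
the job is handed in; nothing more can be done
None
```

I pushed the lid open by its lip and it stays open on its own, then pressed the green button to its stop (36 N reading there) and released it; the red button, vial and bottles were not touched, and I handed the job in at about 13 s.

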